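# Turn the square organiser case on the post and dock it

### The job

The square organiser case on the garage bench sits with its latch facing sideways. Push its far side against the fixed steel post so that it pivots a quarter turn counter-clockwise (seen from above) on the post and its latch faces the open, robot-side end of the dock, then slide it home into the corner of the two wooden rails and press it firmly against the back rail (a steady push of about 10 N) so that it ends flush with both rails. Never push the case with more than 20 N, leave the jar, mug and tin alone, and let go at the end.

Things in the scene. Friction and masses are not known exactly. Their poses are not given: they have to be found in the camera images.
- case: square grey organiser case, 100 x 100 mm, 45 mm tall, about 0.5 kg, too wide to grasp, loose on the bench. Origin: centre of its underside; z up; latch in the middle of its -x side. It starts with the latch to the dock's +y side (yaw about -90 +-9 degrees in the dock frame), a little short of the post. Docked: axes parallel to the dock's, origin at (-50, -50) mm in the dock frame
- case_latch (a point): outer face of the case's steel latch plate, which is 44 mm wide, 22 mm tall (from 18 to 40 mm above the bench) and stands 4 mm proud of the side: 54 mm from the case's centre on its -x side, 29 mm above the bench
- dock: fixed dock: two wooden rails, 25 mm wide, 28 mm tall, in an L on the bench. Origin: on the bench at the inner corner where the rails' inner faces meet. x points along the side rail, away from the robot, to the back rail; y from the inside across the side rail; z up. The side rail has its inner face at y = 0 and runs from x = -100 to +25 mm. The case is to lie at x < 0, y < 0
- back_rail: the fixed back rail of the dock, same origin and axes as the dock: inner face in the plane x = 0, running from y = 0 to -130 mm, 25 mm wide, 28 mm tall, rigid
- post: fixed upright round steel post, 20 mm in diameter, 55 mm tall, rigid, at the open end of the side rail. Origin: centre of its foot, at (-125, 10) mm in the dock frame, so that its surface is level with the side rail's inner face. The case rubs on it, so pinched between post and pusher it hardly slips
- jar: glass jar with a steel cap, 60 mm in diameter, 85 mm tall; to be left alone. Origin: centre of its underside
- mug: white mug, 76 mm in diameter, 90 mm tall, with a handle; to be left alone. Origin: centre of its underside
- tin: small aluminium tin, 70 x 50 x 40 mm; to be left alone. Origin: centre of its underside
There are look-alikes about, which are no part of the job. What is meant by the case is not orange, and is the smaller of those in its own colour.

How it is judged:
By the outcome, as a careful person would: the job done as asked, in the order asked, and still so for the second after the job is handed in, with the robot touching nothing.
It also fails if it takes over 72 s, if anything falls off the work surface, if the arm or the gripper's body presses on something with over 40 N, if the wrist force passes 120 N, or if a joint passes its speed limit or range.

### The arm

A 6-joint arm with a two-finger parallel gripper is mounted at the origin on the work surface. World frame = base frame: x ahead of the robot, y to its left, z up, the work surface at z = 0. Lengths are in m, angles in rad, forces in N, time in s.
With the tool pointing down it reaches from about 0.225 to 0.875 m from the base axis. Payload 3.4 kg.
Tool frame: the origin (TCP) lies at the very end of the fingers, on their centre line; the grasp point (between the pads) lies behind it (manip.grasp_offset is the z of the grasp point in the tool frame, in m); z points along the fingers, y is the line along which they close (so a half turn about z gives the same grasp; the last joint's range is limited). The gripper opens to 85 mm and grips with 20 to 120 N. Pads are 22 mm wide; open, the fingers measure 114 mm over their backs; the gripper's body (76 mm by 85 mm) begins 54 mm behind the grasp point. The pads swing forward as they close: fully open they stand 13 mm farther back than shut.
Start: joints at [1, 0.276, 1.505, -0, 1.361, -0.121], TCP at [0.25, 0.518, 0.231] pointing down, gripper open.
Joint ranges: [-2.89, 2.89], [-0.75, 2.08], [0.22, 2.7], [-1.18, 4.32], [0.11, 2.71], [-2.7, 2.7]. Speed limits (rad/s): [2.57, 2.57, 3.14, 3.14, 3.14, 3.14].

### API

Orientations are given as a unit quaternion [w, x, y, z].
In Python, from rig import manip gives the robot as it stands.
- The arm moves only by the shell command python3 -m pendant 'ROWS' [FORCE]. ROWS is JSON, a list of rows, each an object of numbers: "dx", "dy", "dz": the shift along the tool's x, y, z in m; "rx", "ry", "rz": the turn, a rotation vector about the tool's x, y, z in degrees; "hand": the finger opening in m, from 0 to 0.0854. In form: [{"dx": .., "dy": .., "dz": .., "rx": .., "ry": .., "rz": .., "hand": ..}, ...]. A call has 1 to 12 rows; each row shifts and turns the commanded pose from where the row before left it, along the tool's axes as they then stand; what a row does not reach is not made up. A row lasts 1/12 s, in which the tool goes at most 41.7 mm and 7.16 degrees, less where a joint would pass 70% of its speed; a pose out of reach is approached as far as the arm can. A call is refused whole if a number of a shift passes 0.0417 or a number of a turn 7.16, either way. A call with a gripper value outside its range is refused whole. The fingers move at their own pace and stop on an object; FORCE is the grip in N (left out, the last holds). Time passes only in rows, so rows that do not move let the fingers close. It gives the time, the measured TCP pose, the force, the opening and the grip force at its end, in the units of the state.
- manip.get_state(): the state, without advancing time (a new reading comes with each control period).
- manip.get_image(name): name is "scene" or "top"; returns a dict with "frame" (480x640x3 uint8, red, green, blue), "fx", "fy", "cx", "cy" (pixels), "position" and "attitude" of the camera in the world. Camera axes: x right, y up, looking along -z (the intrinsics and any distortion apply to the point x, -y, -z); pixel columns grow to the right and rows downward; lengths in m; the calibration is good to about 2 mm. A picture is of the moment at which its call begins. There is no depth.
- manip.sign_off(): hands the job in; it is judged then, once.
The state is a dict: "clock": time; "qpos": joint angles; "qd": joint speeds; "effort": joint torques, N m; "position": TCP position; "ee_rot": TCP orientation; "contact_force": force on the tool from outside, world axes, zero at the start; "moment": the same for the moment, N m; "width": finger opening in m; "gripper_force": force on a finger pad.
Only numpy, scipy, OpenCV 4.12 (cv2) and the standard library are available. Lean on these libraries where they do the work, as an engineer would, in place of code of your own. Each camera call takes 0.05 s, during which the arm holds its last target. There are 200 camera calls.

## Working session

There is one attempt and no reset: what is moved stays moved. The work goes in short steps, Python scripts to look and compute and a shell command to move; the robot and the scene stay as the last step left them, time stands still between calls to the robot, and variables do not carry over. Pictures are saved under pics/ and viewed, at most 10 in all, crops included, and the job is handed in when it is done.

```bash
mkdir -p pics; ls; python3 - <<'E'
from rig import manip
import cv2
print(manip.get_state(), manip.grasp_offset)
for n in("scene","top"):
    d=manip.get_image(n); cv2.imwrite(f"pics/{n}0.png",d["frame"][:,:,::-1]); print({k:v for k,v in d.items() if k!="frame"})
E
```

```text
pics
{'clock': 0.0, 'qpos': array([ 9.99964308e-01,  2.76566561e-01,  1.50615943e+00,  7.44156539e-06,
        1.36066762e+00, -1.21035341e-01]), 'qd': array([ 0.00056234, -0.00108988,  0.00041498,  0.00200904,  0.00042457,
        0.00043867]), 'effort': array([-1.64764631e-03, -4.16771579e+01, -2.45809346e+01, -5.41062832e-05,
        1.11685271e-02, -4.85046303e-05]), 'position': array([0.2497307 , 0.51734637, 0.23044543]), 'ee_rot': array([-3.08753162e-04,  2.23007931e-01,  9.74816214e-01, -8.45901341e-04]), 'contact_force': array([0.15481428, 0.19084368, 0.31812973]), 'moment': array([ 0.02418251, -0.07027984, -0.03101518]), 'gripper_force': 0.0, 'width': 0.08559131824247165} -0.0187
{'fx': 459.74914151135954, 'fy': 459.74914151135954, 'cx': 314.3250716795802, 'cy': 238.063963945963, 'position': array([1.07545949, 0.30086663, 0.70803204]), 'attitude': array([0.47900983, 0.19837466, 0.32671324, 0.79022499])}
{'fx': 512.6730278623209, 'fy': 512.6730278623209, 'cx': 313.14581604941986, 'cy': 244.24698959058594, 'position': array([0.43225503, 0.00571722, 0.98286586]), 'attitude': array([ 0.70690491,  0.0252023 , -0.03290914, -0.70609297])}
```

View pics/top0.png

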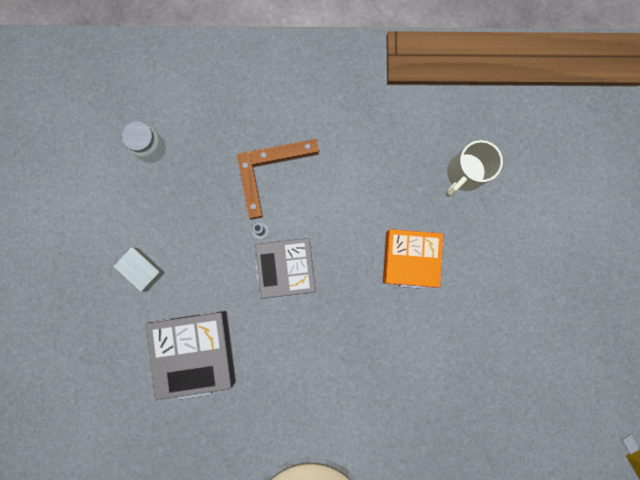

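View pics/scene0.png

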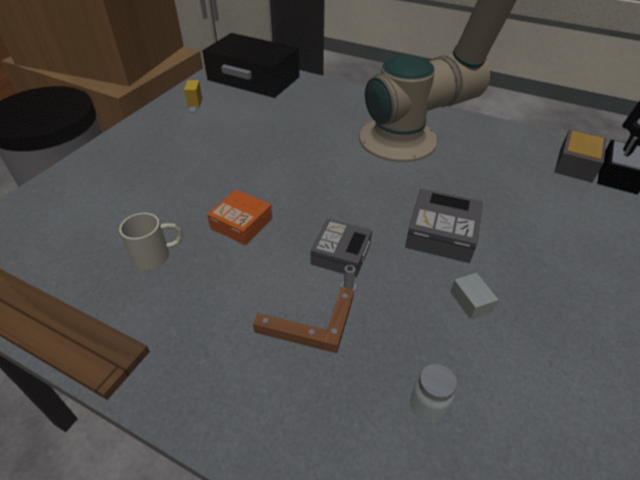

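The top view shows dark grey cases at (285,268), the smaller, and (190,355), the larger, with an orange one at (413,258). The meant case is the one at (285,268): grey, smaller, and just short of the post at (260,230). The rail L has its corner near (243,155). Next I'll take an enlarged crop and measurements.

```bash
cat > h.py <<'E'
import numpy as np, cv2
from scipy.spatial.transform import Rotation as R
def ray(d,uv,z):
    w,x,y,zz=d["attitude"]; M=R.from_quat([x,y,zz,w]).as_matrix()
    uv=np.atleast_2d(np.asarray(uv,float))
    c=np.c_[(uv[:,0]-d["cx"])/d["fx"],-(uv[:,1]-d["cy"])/d["fy"],-np.ones(len(uv))]@M.T
    return d["position"]+c*((z-d["position"][2])/c[:,2])[:,None]
def proj(d,p):
    w,x,y,zz=d["attitude"]; M=R.from_quat([x,y,zz,w]).as_matrix()
    c=(np.atleast_2d(p)-d["position"])@M
    return np.c_[d["cx"]-d["fx"]*c[:,0]/c[:,2],d["cy"]+d["fy"]*c[:,1]/c[:,2]]
E
python3 - <<'E'
from h import *
from rig import manip
d=manip.get_image("top"); f=d["frame"]
c=cv2.resize(f[130:310,215:335],None,fx=3.3,fy=3.3,interpolation=cv2.INTER_CUBIC); cv2.imwrite("pics/crop.png",c[:,:,::-1])
hsv=cv2.cvtColor(f,cv2.COLOR_RGB2HSV)
m=cv2.inRange(hsv,(3,90,40),(20,255,255)); m[:120]=0;m[230:]=0;m[:,340:]=0;m[:,:220]=0
for q in cv2.findContours(m,0,1)[0]:
    if cv2.contourArea(q)>100:
        p=cv2.approxPolyDP(q,3,True)[:,0]; print("rail",p.tolist(),ray(d,p,.028).round(4).tolist())
print([ (x,y,hsv[y,x].tolist()) for x,y in [(265,250),(280,285),(230,250),(330,280),(285,310),(259,230)]])
E
```

```text
rail [[315, 139], [237, 154], [250, 218], [261, 216], [252, 167], [317, 153]] [[0.7117, -0.0081, 0.028], [0.6822, 0.1396, 0.028], [0.5601, 0.1137, 0.028], [0.5639, 0.0932, 0.028], [0.6572, 0.111, 0.028], [0.6846, -0.0119, 0.028]]
[(265, 250, [150, 3, 150]), (280, 285, [162, 8, 150]), (230, 250, [109, 18, 155]), (330, 280, [105, 24, 148]), (285, 310, [101, 23, 157]), (259, 230, [117, 19, 131])]
```

View pics/crop.png

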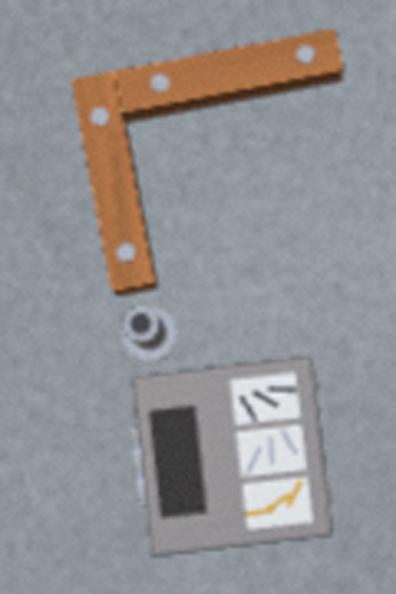

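The crop confirms it: a square grey case with its latch plate on the left (+y) side, about crop (138,460), and its far side just below the post at crop (143,322). The L rails have their inner corner near crop (125,112). Next I'll fit both precisely.

```bash
cat >> h.py <<'E'
def dock(d):
    hsv=cv2.cvtColor(d["frame"],cv2.COLOR_RGB2HSV)
    m=cv2.inRange(hsv,(3,90,40),(20,255,255)); m[:120]=0;m[230:]=0;m[:,340:]=0;m[:,:220]=0
    q=max(cv2.findContours(m,0,cv2.CHAIN_APPROX_NONE)[0],key=cv2.contourArea)[:,0]
    P=ray(d,q,.028)[:,:2]
    def line(a,b):
        a,b=ray(d,[a,b],.028)[:,:2]; t=(b-a)/np.linalg.norm(b-a); n=np.array([-t[1],t[0]])
        s=(P-a)@t; k=(abs((P-a)@n)<.004)&(s>.008)&(s<np.linalg.norm(b-a)-.008)
        vx,vy,x,y=cv2.fitLine(P[k].astype(np.float32),cv2.DIST_HUBER,0,.01,.01).ravel(); v=np.array([vx,vy])
        return np.array([x,y]),v*np.sign(v@t)
    ps,vs=line((250,218),(237,154)); pb,vb=line((237,154),(315,139))
    yaw=np.array([np.arctan2(vs[1],vs[0]),np.arctan2(vb[1],vb[0])+np.pi/2]); 
    a=yaw.mean(); t,_=np.linalg.solve(np.c_[vs,-vb],pb-ps); o=ps+vs*t
    X=np.array([np.cos(a),np.sin(a)]);Y=np.array([-X[1],X[0]])
    return o-.025*X-.025*Y+.0005*(X+Y)*1.0,a,yaw   # +half pixel (contour runs on inner pixel centres)
def todock(p,o,a):
    X=np.array([np.cos(a),np.sin(a)]);Y=np.array([-X[1],X[0]]); p=np.atleast_2d(p)[:,:2]-o
    return np.c_[p@X,p@Y]
def case(d,roi):  # roi x0,y0,x1,y1
    x0,y0,x1,y1=roi; hsv=cv2.cvtColor(d["frame"],cv2.COLOR_RGB2HSV)
    m=((hsv[...,1]<13)&(hsv[...,2]>100)).astype(np.uint8)*255; z=np.zeros_like(m); z[y0:y1,x0:x1]=m[y0:y1,x0:x1]
    z=cv2.morphologyEx(z,cv2.MORPH_CLOSE,np.ones((5,5))); z=cv2.morphologyEx(z,cv2.MORPH_OPEN,np.ones((9,9)))
    q=max(cv2.findContours(z,0,cv2.CHAIN_APPROX_NONE)[0],key=cv2.contourArea)
    P=ray(d,q[:,0],.045)[:,:2]; (c,s,an)=cv2.minAreaRect((P*1000).astype(np.float32))
    return np.array(c)/1000,s,an,z
E
python3 - <<'E'
from h import *
from rig import manip
d=manip.get_image("top")
o,a,y=dock(d); print("dock",o,np.degrees(a),np.degrees(y))
c,s,an,z=case(d,(235,225,335,310)); print("case",c,s,an,"in dock",todock(c,o,a), "yaw dock mod90",(an-np.degrees(a)+45)%90-45)
X=np.array([np.cos(a),np.sin(a)]);Y=np.array([-X[1],X[0]])
post=o-.125*X+.01*Y; print("post",post,"top pix",proj(d,[*post,.055]),"foot",proj(d,[*post,0]))
np.savez("dock.npz",o=o,a=a)
s=manip.get_image("scene")
P=lambda x,y,z:[*(o+x*X+y*Y),z]
print("scene chk",proj(s,[P(.025,.025,.028),P(-.1,.025,.028),P(.025,-.13,.028),P(-.125,.01,.055)]).round(1).tolist())
for n,uv,h in(("jar",(138,132),.085),("mug",(480,160),.09),("tin",(137,267),.04)): print(n,ray(d,uv,h)[0],todock(ray(d,uv,h),o,a))
E
```

```text
dock [0.66283184 0.11126987] 11.380567343485337 [11.44611592 11.31501876]
case [0.46668704 0.04639313] (99.97406768798828, 100.899658203125) 6.383916854858398 in dock [[-0.20509003 -0.0248969 ]] yaw dock mod90 -4.9966504886269405
post [0.53831633 0.09640765] top pix [[257.74456264 227.93585819]] foot [[260.50810471 231.18656774]]
scene chk [[337.5, 344.9], [353.8, 289.3], [252.2, 323.6], [349.8, 268.5]]
jar [0.70653832 0.30836719 0.085     ] [[0.08173933 0.18459765]]
mug [ 0.65660282 -0.30057915  0.09      ] [[-0.0873746  -0.40252217]]
tin [0.46761002 0.31812196 0.04      ] [[-0.15056634  0.24130711]]
```

The dock fit agrees in both views (scene corner predicted at (337,345), and it is there). In the dock frame the case is at (-205,-25) mm with yaw about -95°, and the fitted size is 100x101 mm. The gap to the post is about 17 mm.

Plan: close the fingers and turn tool x along the push direction, world yaw 6.4°. First push centrally onto the post, then pivot from an offset.

```bash
python3 -m pendant '[{"rz":7.04,"hand":0},{"rz":7.04,"hand":0},{"rz":7.04,"hand":0},{"rz":7.04,"hand":0},{"rz":7.04,"hand":0},{"rz":7.04,"hand":0},{"rz":7.04,"hand":0},{"rz":7.04,"hand":0},{"rz":7.04,"hand":0},{"rz":7.04,"hand":0},{"rz":7.04,"hand":0},{"rz":7.04,"hand":0}]' 30
python3 -m pendant '[{"rz":7.04,"hand":0},{"rz":7.04,"hand":0},{"rz":7.04,"hand":0},{"rz":7.04,"hand":0},{"rz":7.04,"hand":0},{"rz":7.04,"hand":0},{"rz":7.04,"hand":0},{"rz":7.04,"hand":0},{"rz":7.04,"hand":0},{"hand":0}]'
cat >> h.py <<'E'
def delta(st,target,yaw_deg):  # TCP target xyz, tool-x yaw -> shift in tool axes, rz
    w,x,y,z=st["ee_rot"]; M=R.from_quat([x,y,z,w]).as_matrix()
    cur=np.degrees(np.arctan2(M[1,0],M[0,0]))
    print("shift mm",(M.T@(np.array(target)-st["position"])*1000).round(1),"rz",round(-((yaw_deg-cur+180)%360-180),2),"yaw",round(cur,2),"tilt",M[:,2].round(4),"F",st["contact_force"].round(2),"t",round(st["clock"],2),"w",round(st["width"],4))
E
python3 - <<'E'
from h import *
from rig import manip
delta(manip.get_state(),[.391,.038,.10],6.4)
E
```

```text
shift mm [-335.6 -370.5  131.2] rz 147.83 yaw 154.23 tilt [-4.e-04 -7.e-04 -1.e+00] F [ 0.47 -0.36  0.08] t 0.25 w 0.0854invalid input
invalid input
```

```bash
python3 -m pendant '[{"dx":0,"dy":0,"dz":0,"rx":0,"ry":0,"rz":7.04,"hand":0}]' 30; echo; python3 -m pendant '[{"rz":7.04}]'; echo;  python3 -m pendant '[{"hand":0.0}]'
```

```text
clock: 0.33
position: [0.2499, 0.5177, 0.231]
ee_rot: [-0.0, 0.283, 0.959, -0.0]
contact_force: [-0.8, -0.9, 0.8]
width: 0.0753
gripper_force: 0.0

invalid input
invalid input
```

```bash
python3 -m pendant '[{"dx":0,"dy":0,"dz":0,"rx":0,"ry":0,"rz":7.04,"hand":0},{"dx":0,"dy":0,"dz":0,"rx":0,"ry":0,"rz":7.04,"hand":0},{"dx":0,"dy":0,"dz":0,"rx":0,"ry":0,"rz":7.04,"hand":0},{"dx":0,"dy":0,"dz":0,"rx":0,"ry":0,"rz":7.04,"hand":0},{"dx":0,"dy":0,"dz":0,"rx":0,"ry":0,"rz":7.04,"hand":0},{"dx":0,"dy":0,"dz":0,"rx":0,"ry":0,"rz":7.04,"hand":0},{"dx":0,"dy":0,"dz":0,"rx":0,"ry":0,"rz":7.04,"hand":0},{"dx":0,"dy":0,"dz":0,"rx":0,"ry":0,"rz":7.04,"hand":0},{"dx":0,"dy":0,"dz":0,"rx":0,"ry":0,"rz":7.04,"hand":0},{"dx":0,"dy":0,"dz":0,"rx":0,"ry":0,"rz":7.04,"hand":0},{"dx":0,"dy":0,"dz":0,"rx":0,"ry":0,"rz":7.04,"hand":0},{"dx":0,"dy":0,"dz":0,"rx":0,"ry":0,"rz":7.04,"hand":0}]' 30
python3 -m pendant '[{"dx":0,"dy":0,"dz":0,"rx":0,"ry":0,"rz":7.04,"hand":0},{"dx":0,"dy":0,"dz":0,"rx":0,"ry":0,"rz":7.04,"hand":0},{"dx":0,"dy":0,"dz":0,"rx":0,"ry":0,"rz":7.04,"hand":0},{"dx":0,"dy":0,"dz":0,"rx":0,"ry":0,"rz":7.04,"hand":0},{"dx":0,"dy":0,"dz":0,"rx":0,"ry":0,"rz":7.04,"hand":0},{"dx":0,"dy":0,"dz":0,"rx":0,"ry":0,"rz":7.04,"hand":0},{"dx":0,"dy":0,"dz":0,"rx":0,"ry":0,"rz":7.04,"hand":0},{"dx":0,"dy":0,"dz":0,"rx":0,"ry":0,"rz":7.04,"hand":0},{"dx":0,"dy":0,"dz":0,"rx":0,"ry":0,"rz":0,"hand":0}]' >/dev/null
python3 - <<'E'
from h import *
from rig import manip
delta(manip.get_state(),[.391,.038,.10],6.4)
E
```

```text
clock: 1.33
position: [0.2499, 0.5177, 0.2312]
ee_rot: [0.0, 0.856, 0.518, -0.0]
contact_force: [0.5, 0.4, -0.3]
width: -0.0003
gripper_force: 0.0
shift mm [ 87.7 492.3 131.3] rz -0.12 yaw 6.28 tilt [-1.e-04 -2.e-04 -1.e+00] F [ 0.18 -0.7   0.19] t 2.08 w 0.0002
```

```bash
python3 -m pendant '[{"dx":0.00625,"dy":0.0352,"dz":0,"rx":0,"ry":0,"rz":0,"hand":0},{"dx":0.00625,"dy":0.0352,"dz":0,"rx":0,"ry":0,"rz":0,"hand":0},{"dx":0.00625,"dy":0.0352,"dz":0,"rx":0,"ry":0,"rz":0,"hand":0},{"dx":0.00625,"dy":0.0352,"dz":0,"rx":0,"ry":0,"rz":0,"hand":0},{"dx":0.00625,"dy":0.0352,"dz":0,"rx":0,"ry":0,"rz":0,"hand":0},{"dx":0.00625,"dy":0.0352,"dz":0,"rx":0,"ry":0,"rz":0,"hand":0},{"dx":0.00625,"dy":0.0352,"dz":0,"rx":0,"ry":0,"rz":0,"hand":0},{"dx":0.00625,"dy":0.0352,"dz":0,"rx":0,"ry":0,"rz":0,"hand":0},{"dx":0.00625,"dy":0.0352,"dz":0,"rx":0,"ry":0,"rz":0,"hand":0},{"dx":0.00625,"dy":0.0352,"dz":0,"rx":0,"ry":0,"rz":0,"hand":0},{"dx":0.00625,"dy":0.0352,"dz":0,"rx":0,"ry":0,"rz":0,"hand":0},{"dx":0.00625,"dy":0.0352,"dz":0,"rx":0,"ry":0,"rz":0,"hand":0}]' >/dev/null
python3 -m pendant '[{"dx":0.00625,"dy":0.0352,"dz":0.02,"rx":0,"ry":0,"rz":0,"hand":0},{"dx":0.00625,"dy":0.0352,"dz":0.03,"rx":0,"ry":0,"rz":0,"hand":0},{"dx":0,"dy":0,"dz":0.03,"rx":0,"ry":0,"rz":0,"hand":0},{"dx":0,"dy":0,"dz":0.03,"rx":0,"ry":0,"rz":0,"hand":0},{"dx":0,"dy":0,"dz":0.02,"rx":0,"ry":0,"rz":0,"hand":0},{"dx":0,"dy":0,"dz":0,"rx":0,"ry":0,"rz":0,"hand":0},{"dx":0,"dy":0,"dz":0,"rx":0,"ry":0,"rz":0,"hand":0}]' >/dev/null
python3 - <<'E'
from h import *
from rig import manip
delta(manip.get_state(),[.391,.038,.02],6.4)
E
```

```text
shift mm [ 0.6  3.6 84.1] rz 0.09 yaw 6.49 tilt [-2.2e-03  3.0e-04 -1.0e+00] F [-0.13 -0.79  1.  ] t 3.67 w 0.0
```

```bash
python3 -m pendant '[{"dx":0,"dy":0.0018,"dz":0.028,"rx":0,"ry":0,"rz":0,"hand":0},{"dx":0,"dy":0.0018,"dz":0.028,"rx":0,"ry":0,"rz":0,"hand":0},{"dx":0,"dy":0,"dz":0.02,"rx":0,"ry":0,"rz":0,"hand":0},{"dx":0,"dy":0,"dz":0.008,"rx":0,"ry":0,"rz":0,"hand":0},{"dx":0.004,"dy":0,"dz":0,"rx":0,"ry":0,"rz":0,"hand":0},{"dx":0.004,"dy":0,"dz":0,"rx":0,"ry":0,"rz":0,"hand":0},{"dx":0.003,"dy":0,"dz":0,"rx":0,"ry":0,"rz":0,"hand":0},{"dx":0.002,"dy":0,"dz":0,"rx":0,"ry":0,"rz":0,"hand":0},{"dx":0,"dy":0,"dz":0,"rx":0,"ry":0,"rz":0,"hand":0}]'
python3 - <<'E'
from h import *
from rig import manip
delta(manip.get_state(),[.391,.038,.02],6.4)
d=manip.get_image("top"); f=d["frame"]; print("TCP pix",proj(d,manip.get_state()["position"]))
c=cv2.resize(f[190:330,215:345],None,fx=3,fy=3); cv2.imwrite("pics/c2.png",c[:,:,::-1])
E
```

```text
clock: 4.42
position: [0.4055, 0.0394, 0.0216]
ee_rot: [0.0, 0.998, 0.056, 0.001]
contact_force: [-0.0, -0.6, -0.2]
width: 0.0004
gripper_force: 0.0
shift mm [-14.6  -0.2   1.5] rz 0.02 yaw 6.42 tilt [ 2.7e-03 -1.0e-04 -1.0e+00] F [-0.03 -0.57 -0.17] t 4.42 w 0.0004
TCP pix [[289.41238438 301.03831886]]
```

View pics/c2.png

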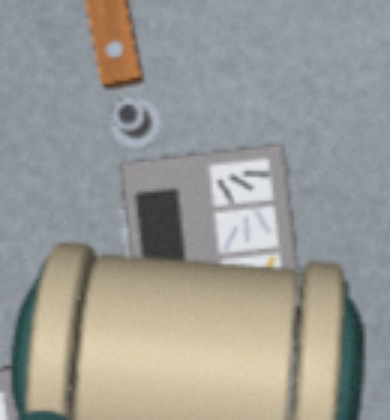

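The crop shows the arm over the case's near half. The case's far edge at crop (125,162)-(280,148) is still short of the post at (130,115). I'll push about 15 mm centrally.

```bash
python3 -m pendant '[{"dx":0.002,"dy":0,"dz":0,"rx":0,"ry":0,"rz":0,"hand":0},{"dx":0.002,"dy":0,"dz":0,"rx":0,"ry":0,"rz":0,"hand":0},{"dx":0.002,"dy":0,"dz":0,"rx":0,"ry":0,"rz":0,"hand":0},{"dx":0.002,"dy":0,"dz":0,"rx":0,"ry":0,"rz":0,"hand":0},{"dx":0.002,"dy":0,"dz":0,"rx":0,"ry":0,"rz":0,"hand":0}]'
python3 -m pendant '[{"dx":0.002,"dy":0,"dz":0,"rx":0,"ry":0,"rz":0,"hand":0},{"dx":0.002,"dy":0,"dz":0,"rx":0,"ry":0,"rz":0,"hand":0},{"dx":0.0015,"dy":0,"dz":0,"rx":0,"ry":0,"rz":0,"hand":0},{"dx":0,"dy":0,"dz":0,"rx":0,"ry":0,"rz":0,"hand":0}]'
python3 - <<'E'
from h import *
from rig import manip
d=manip.get_image("top"); f=d["frame"]
hsv=cv2.cvtColor(f,cv2.COLOR_RGB2HSV)
m=((hsv[...,1]<13)&(hsv[...,2]>100))
# far top edge by column
z=np.load("dock.npz"); pts=[]
for x in range(266,306,4):
    for y in range(228,260):
        if m[y:y+3,x].all(): pts.append((x,y-.5)); break
W=ray(d,pts,.045); D=todock(W,z["o"],z["a"])*1000; print(D.round(1).tolist()); print(np.degrees(np.arctan(np.polyfit(D[:,1],D[:,0],1)[0])))
E
```

```text
clock: 4.88
position: [0.4097, 0.0407, 0.0201]
ee_rot: [-0.0, 0.998, 0.056, -0.004]
contact_force: [-7.4, -1.3, 5.3]
width: 0.0001
gripper_force: 3.7
clock: 5.22
position: [0.4169, 0.0413, 0.0201]
ee_rot: [-0.0, 0.998, 0.056, -0.002]
contact_force: [-3.2, 0.5, -0.5]
width: 0.0001
gripper_force: 1.6
[[-142.2, -1.1], [-141.8, -8.7], [-141.4, -16.2], [-142.9, -23.4], [-144.3, -30.6], [-143.9, -38.2], [-145.4, -45.4], [-145.0, -53.0], [-146.4, -60.2], [-146.0, -67.8]]
4.315249360824429
```

```bash
python3 -m pendant '[{"dx":0.002,"dy":0,"dz":0,"rx":0,"ry":0,"rz":0,"hand":0},{"dx":0.002,"dy":0,"dz":0,"rx":0,"ry":0,"rz":0,"hand":0},{"dx":0.0015,"dy":0,"dz":0,"rx":0,"ry":0,"rz":0,"hand":0},{"dx":0,"dy":0,"dz":0,"rx":0,"ry":0,"rz":0,"hand":0}]'
cat >> h.py <<'E'
def far(d,x0,x1,y0,y1):
    hsv=cv2.cvtColor(d["frame"],cv2.COLOR_RGB2HSV); m=((hsv[...,1]<13)&(hsv[...,2]>100)); z=np.load("dock.npz"); pts=[]
    for x in range(x0,x1,3):
        for y in range(y0,y1):
            if m[y:y+3,x].all(): pts.append((x,y-.5)); break
    D=todock(ray(d,pts,.045),z["o"],z["a"])*1000; p=np.polyfit(D[:,1],D[:,0],1); print("far edge: x at y=10",p@[10,1],"slope deg",np.degrees(np.arctan(p[0])),"resid",np.std(D[:,0]-np.polyval(p,D[:,1])))
E
python3 - <<'E'
from h import *
from rig import manip
far(manip.get_image("top"),272,308,220,260)
E
```

```text
clock: 5.6
position: [0.4233, 0.0415, 0.0203]
ee_rot: [0.0, 0.998, 0.056, -0.002]
contact_force: [-5.8, -1.4, 2.8]
width: 0.0001
gripper_force: 3.1
far edge: x at y=10 -134.9925020965515 slope deg 4.505904907958394 resid 0.5534252630823647
```

The far edge is now at the post (x at y=10 is -135.0, slope 4.5°). I'll back off 5 mm, shift the pusher 25 mm along the face, and compute the pivot arc.

```bash
python3 -m pendant '[{"dx":-0.005,"dy":0,"dz":0,"rx":0,"ry":0,"rz":0,"hand":0},{"dx":-0.001,"dy":0.01,"dz":0,"rx":0,"ry":0,"rz":0,"hand":0},{"dx":0,"dy":0.014,"dz":0,"rx":0,"ry":0,"rz":0,"hand":0},{"dx":0,"dy":0.002,"dz":0,"rx":0,"ry":0,"rz":0,"hand":0},{"dx":0.002,"dy":0,"dz":0,"rx":0,"ry":0,"rz":0,"hand":0}]'
cat >> h.py <<'E'
def pivot(st,h,th,k=25,s0=-41.7,phi0=-4.5):  # tool target after rotating th degrees
    z=np.load("dock.npz"); o,a=z["o"],float(z["a"]); X=np.array([np.cos(a),np.sin(a)]);Y=np.array([-X[1],X[0]])
    p=o-.125*X+.01*Y; f=np.radians(phi0+th)+a; u=np.array([np.cos(f),np.sin(f)]); e=np.array([u[1],-u[0]])
    s=s0+10*np.radians(th)
    T=p-(110+h)/1e3*u+(k-s)/1e3*e
    delta(st,[*T,.020],np.degrees(f))
E
python3 - <<'E'
from h import *
from rig import manip
st=manip.get_state()
z=np.load("dock.npz"); print("TCP dock",todock(st["position"],z["o"],z["a"])*1000)
for t in(0,15): pivot(st,11,t)
far(manip.get_image("top"),272,308,220,260)
E
```

```text
clock: 6.07
position: [0.4251, 0.0145, 0.0209]
ee_rot: [0.0, 0.999, 0.055, 0.001]
contact_force: [-0.1, 0.0, -0.0]
width: 0.0002
gripper_force: 0.0
TCP dock [[-252.13770532  -47.98550509]]
shift mm [ 1.2 -1.1  0.9] rz -0.61 yaw 6.27 tilt [ 2.4e-03 -1.0e-04 -1.0e+00] F [-0.08  0.04 -0.02] t 6.07 w 0.0002
shift mm [22.2 25.2  0.9] rz -15.61 yaw 6.27 tilt [ 2.4e-03 -1.0e-04 -1.0e+00] F [-0.08  0.04 -0.02] t 6.07 w 0.0002
far edge: x at y=10 -133.21175179541748 slope deg 5.897709730519067 resid 0.6497782971377277
```

```bash
python3 -m pendant '[{"dx":0.003,"dy":0.0035,"dz":0,"rx":0,"ry":0,"rz":-2.5,"hand":0},{"dx":0.003,"dy":0.0048,"dz":0,"rx":0,"ry":0,"rz":-2.5,"hand":0},{"dx":0.003,"dy":0.0048,"dz":0,"rx":0,"ry":0,"rz":-2.5,"hand":0},{"dx":0.003,"dy":0.0048,"dz":0,"rx":0,"ry":0,"rz":-2.5,"hand":0},{"dx":0.003,"dy":0.0048,"dz":0,"rx":0,"ry":0,"rz":-2.5,"hand":0},{"dx":0.003,"dy":0.0048,"dz":0,"rx":0,"ry":0,"rz":-2.5,"hand":0}]'
python3 - <<'E'
from h import *
from rig import manip
st=manip.get_state()
for t in(15,30): pivot(st,11,t)
d=manip.get_image("top");far(d,275,308,210,260)
cv2.imwrite("pics/c3.png",cv2.resize(d["frame"][130:330,200:360],None,fx=3,fy=3)[:,:,::-1])
E
```

```text
clock: 6.62
position: [0.4467, -0.0069, 0.0203]
ee_rot: [-0.001, 0.982, 0.187, -0.001]
contact_force: [-1.9, 0.7, 0.7]
width: -0.0002
gripper_force: 0.9
shift mm [2.6 2.4 0.2] rz -0.36 yaw 21.52 tilt [-2.1e-03  8.0e-04 -1.0e+00] F [-1.95  0.69  0.72] t 6.62 w -0.0002
shift mm [22.8 28.8  0.2] rz -15.36 yaw 21.52 tilt [-2.1e-03  8.0e-04 -1.0e+00] F [-1.95  0.69  0.72] t 6.62 w -0.0002
far edge: x at y=10 -128.51669083148332 slope deg -0.3130257532784555 resid 4.044595235133443
```

View pics/c3.png

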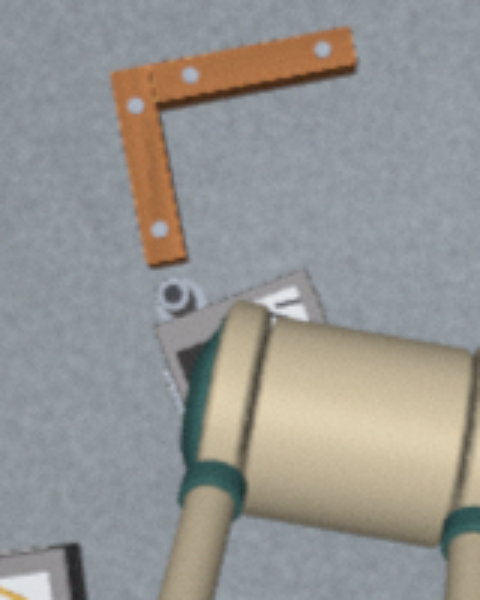

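The crop shows the case has turned about 15-20° on the post: its left corner is at crop (157,325), beside the post at (175,295). Continuing along the arc.

```bash
python3 -m pendant '[{"dx":0.0031,"dy":0.0052,"dz":0,"rx":0,"ry":0,"rz":-2.5,"hand":0},{"dx":0.0031,"dy":0.0052,"dz":0,"rx":0,"ry":0,"rz":-2.5,"hand":0},{"dx":0.003,"dy":0.005,"dz":0,"rx":0,"ry":0,"rz":-2.5,"hand":0},{"dx":0.003,"dy":0.0048,"dz":0,"rx":0,"ry":0,"rz":-2.5,"hand":0},{"dx":0.0029,"dy":0.0048,"dz":0,"rx":0,"ry":0,"rz":-2.5,"hand":0},{"dx":0.0029,"dy":0.0048,"dz":0,"rx":0,"ry":0,"rz":-2.5,"hand":0}]'
python3 -m pendant '[{"dx":0.0029,"dy":0.0048,"dz":0,"rx":0,"ry":0,"rz":-2.5,"hand":0},{"dx":0.0029,"dy":0.0048,"dz":0,"rx":0,"ry":0,"rz":-2.5,"hand":0},{"dx":0.0028,"dy":0.0048,"dz":0,"rx":0,"ry":0,"rz":-2.5,"hand":0},{"dx":0.0028,"dy":0.0048,"dz":0,"rx":0,"ry":0,"rz":-2.5,"hand":0},{"dx":0.0027,"dy":0.0048,"dz":0,"rx":0,"ry":0,"rz":-2.5,"hand":0},{"dx":0.0027,"dy":0.0048,"dz":0,"rx":0,"ry":0,"rz":-2.5,"hand":0}]'
python3 - <<'E'
from h import *
from rig import manip
st=manip.get_state()
for t in(45,60): pivot(st,11,t)
d=manip.get_image("top")
cv2.imwrite("pics/c4.png",cv2.resize(d["frame"][130:330,200:360],None,fx=3,fy=3)[:,:,::-1])
E
```

```text
clock: 7.17
position: [0.4763, -0.0249, 0.0203]
ee_rot: [-0.001, 0.95, 0.313, -0.001]
contact_force: [-1.6, -0.5, 0.9]
width: -0.0001
gripper_force: 0.8
clock: 7.67
position: [0.5084, -0.0349, 0.0203]
ee_rot: [-0.0, 0.901, 0.434, -0.001]
contact_force: [-2.2, -0.0, 1.2]
width: 0.0001
gripper_force: 0.8
shift mm [0.7 1.3 0.3] rz -0.4 yaw 51.48 tilt [-1.5e-03  3.0e-04 -1.0e+00] F [-2.22 -0.01  1.21] t 7.67 w 0.0001
shift mm [19.6 28.   0.2] rz -15.4 yaw 51.48 tilt [-1.5e-03  3.0e-04 -1.0e+00] F [-2.22 -0.01  1.21] t 7.67 w 0.0001
```

View pics/c4.png

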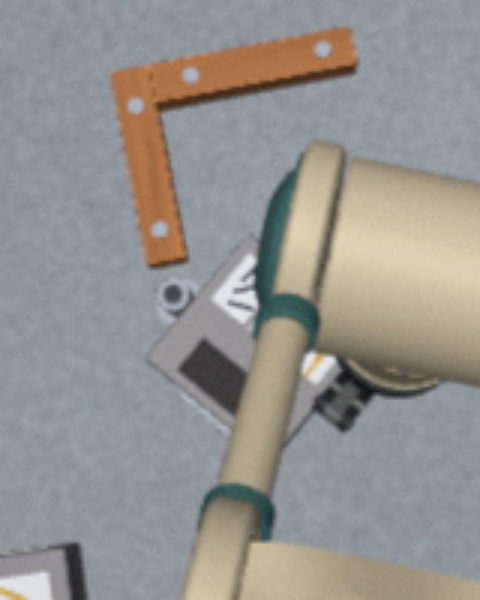

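Crop: the case is at about 45°, still on the post at (175,295), with the fingers at (340,400). Continuing.

```bash
python3 -m pendant '[{"dx":0.0028,"dy":0.0050,"dz":0,"rx":0,"ry":0,"rz":-2.5,"hand":0},{"dx":0.0027,"dy":0.0048,"dz":0,"rx":0,"ry":0,"rz":-2.5,"hand":0},{"dx":0.0027,"dy":0.0048,"dz":0,"rx":0,"ry":0,"rz":-2.5,"hand":0},{"dx":0.0027,"dy":0.0048,"dz":0,"rx":0,"ry":0,"rz":-2.5,"hand":0},{"dx":0.0027,"dy":0.0048,"dz":0,"rx":0,"ry":0,"rz":-2.5,"hand":0},{"dx":0.0026,"dy":0.0048,"dz":0,"rx":0,"ry":0,"rz":-2.5,"hand":0}]'
python3 -m pendant '[{"dx":0.0026,"dy":0.0048,"dz":0,"rx":0,"ry":0,"rz":-2.5,"hand":0},{"dx":0.0026,"dy":0.0048,"dz":0,"rx":0,"ry":0,"rz":-2.5,"hand":0},{"dx":0.0026,"dy":0.0048,"dz":0,"rx":0,"ry":0,"rz":-2.5,"hand":0},{"dx":0.0026,"dy":0.0048,"dz":0,"rx":0,"ry":0,"rz":-2.5,"hand":0},{"dx":0.0025,"dy":0.0048,"dz":0,"rx":0,"ry":0,"rz":-2.5,"hand":0},{"dx":0.0025,"dy":0.0048,"dz":0,"rx":0,"ry":0,"rz":-2.5,"hand":0}]'
cat >> h.py <<'E'
def caseview(d,roi):  # visible hull of case top: edges in dock frame
    x0,y0,x1,y1=roi; hsv=cv2.cvtColor(d["frame"],cv2.COLOR_RGB2HSV); z=np.load("dock.npz")
    m=((hsv[...,1]<13)&(hsv[...,2]>100)).astype(np.uint8)*255; w=np.zeros_like(m); w[y0:y1,x0:x1]=m[y0:y1,x0:x1]
    w=cv2.morphologyEx(w,cv2.MORPH_OPEN,np.ones((3,3)))
    q=max(cv2.findContours(w,0,1)[0],key=cv2.contourArea); p=cv2.approxPolyDP(cv2.convexHull(q),2,True)[:,0]
    print(p.tolist(),(todock(ray(d,p,.045),z["o"],z["a"])*1000).round(1).tolist())
E
python3 - <<'E'
from h import *
from rig import manip
st=manip.get_state()
for t in(75,90,94.5): pivot(st,11,t)
d=manip.get_image("top"); caseview(d,(245,170,330,300))
E
```

```text
clock: 8.22
position: [0.5414, -0.0368, 0.0203]
ee_rot: [-0.0, 0.837, 0.548, -0.001]
contact_force: [-0.8, -0.7, 0.4]
width: 0.0001
gripper_force: 0.8
clock: 8.72
position: [0.5736, -0.0309, 0.0203]
ee_rot: [-0.0, 0.758, 0.652, -0.001]
contact_force: [-1.3, -1.6, 0.4]
width: 0.0002
gripper_force: 0.8
shift mm [0.  0.7 0.3] rz -0.44 yaw 81.45 tilt [-1.1e-03 -3.0e-04 -1.0e+00] F [-1.31 -1.62  0.38] t 8.72 w 0.0002
shift mm [17.6 27.5  0.3] rz -15.44 yaw 81.45 tilt [-1.1e-03 -3.0e-04 -1.0e+00] F [-1.31 -1.62  0.38] t 8.72 w 0.0002
shift mm [24.  34.6  0.3] rz -19.94 yaw 81.45 tilt [-1.1e-03 -3.0e-04 -1.0e+00] F [-1.31 -1.62  0.38] t 8.72 w 0.0002
[[295, 208], [309, 210], [318, 220], [314, 252], [289, 242]] [[-100.7, -63.6], [-109.4, -88.2], [-130.9, -100.8], [-187.4, -82.0], [-160.4, -40.6]]
```

Continue 6 rows to about 90°, then a slower finish.

```bash
python3 -m pendant '[{"dx":0.0025,"dy":0.0048,"dz":0,"rx":0,"ry":0,"rz":-2.5,"hand":0},{"dx":0.0024,"dy":0.0048,"dz":0,"rx":0,"ry":0,"rz":-2.5,"hand":0},{"dx":0.0024,"dy":0.0048,"dz":0,"rx":0,"ry":0,"rz":-2.5,"hand":0},{"dx":0.0024,"dy":0.0048,"dz":0,"rx":0,"ry":0,"rz":-2.5,"hand":0},{"dx":0.0023,"dy":0.0048,"dz":0,"rx":0,"ry":0,"rz":-2.5,"hand":0}]'
python3 - <<'E'
from h import *
from rig import manip
st=manip.get_state()
for t in(87.5,94.5): pivot(st,11,t)
d=manip.get_image("top"); caseview(d,(245,150,330,300))
cv2.imwrite("pics/c5.png",cv2.resize(d["frame"][130:330,200:360],None,fx=3,fy=3)[:,:,::-1])
E
```

```text
clock: 9.18
position: [0.5984, -0.0206, 0.0204]
ee_rot: [-0.0, 0.683, 0.731, -0.0]
contact_force: [-1.4, -2.2, 0.7]
width: 0.0003
gripper_force: 0.8
shift mm [0.3 0.4 0.4] rz -0.47 yaw 93.91 tilt [-5.e-04 -6.e-04 -1.e+00] F [-1.4  -2.19  0.71] t 9.18 w 0.0003
shift mm [ 7.4 13.5  0.4] rz -7.47 yaw 93.91 tilt [-5.e-04 -6.e-04 -1.e+00] F [-1.4  -2.19  0.71] t 9.18 w 0.0003
[[315, 206], [317, 232], [281, 227], [280, 216], [284, 202], [307, 201]] [[-104.3, -100.5], [-152.3, -94.6], [-130.3, -31.5], [-110.0, -33.6], [-85.8, -45.8], [-92.3, -87.9]]
```

View pics/c5.png

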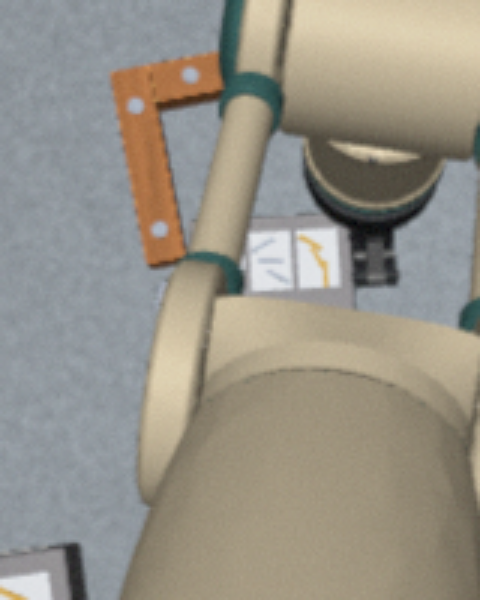

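Crop: the case is nearly parallel to the rails, with its far edge at crop y≈218 and the fingers on its right side at (378,260). I'll finish the last 7° gently.

```bash
python3 -m pendant '[{"dx":0.0023,"dy":0.0045,"dz":0,"rx":0,"ry":0,"rz":-2.5,"hand":0},{"dx":0.0023,"dy":0.0045,"dz":0,"rx":0,"ry":0,"rz":-2.5,"hand":0},{"dx":0.0015,"dy":0.003,"dz":0,"rx":0,"ry":0,"rz":-2.2,"hand":0},{"dx":0,"dy":0,"dz":0,"rx":0,"ry":0,"rz":0,"hand":0}]'
python3 -m pendant '[{"dx":0.001,"dy":0,"dz":0,"rx":0,"ry":0,"rz":0,"hand":0},{"dx":0,"dy":0,"dz":0,"rx":0,"ry":0,"rz":0,"hand":0}]'
python3 - <<'E'
from h import *
from rig import manip
st=manip.get_state()
for t in(94.5,): pivot(st,11,t)
z=np.load("dock.npz"); print("TCP dock",todock(st["position"],z["o"],z["a"])*1000)
d=manip.get_image("top"); caseview(d,(245,150,330,300))
E
```

```text
clock: 9.57
position: [0.6108, -0.0126, 0.0206]
ee_rot: [0.001, 0.636, 0.772, 0.001]
contact_force: [0.1, -0.5, -0.6]
width: -0.0001
gripper_force: 0.0
clock: 9.73
position: [0.6095, -0.012, 0.0205]
ee_rot: [-0.0, 0.636, 0.772, 0.0]
contact_force: [-1.3, 0.5, 0.6]
width: -0.0001
gripper_force: 0.0
shift mm [-0.7  1.9  0.5] rz -0.39 yaw 100.99 tilt [-1.e-04  3.e-04 -1.e+00] F [-1.34  0.53  0.62] t 9.73 w -0.0001
TCP dock [[ -76.64364781 -110.29225629]]
[[317, 223], [275, 219], [275, 203], [312, 201]] [[-136.0, -97.9], [-113.6, -23.5], [-84.4, -29.2], [-94.1, -96.9]]
```

```bash
for i in 1; do python3 -m pendant '[{"dx":0.0008,"dy":0,"dz":0,"rx":0,"ry":0,"rz":0,"hand":0},{"dx":0.0004,"dy":0,"dz":0,"rx":0,"ry":0,"rz":0,"hand":0},{"dx":0,"dy":0,"dz":0,"rx":0,"ry":0,"rz":0,"hand":0}]'; python3 -m pendant '[{"dx":0.001,"dy":0,"dz":0,"rx":0,"ry":0,"rz":0,"hand":0},{"dx":0,"dy":0,"dz":0,"rx":0,"ry":0,"rz":0,"hand":0}]'; done
```

```text
clock: 10.03
position: [0.6094, -0.0111, 0.0205]
ee_rot: [-0.0, 0.636, 0.772, 0.0]
contact_force: [-0.1, 0.1, 0.5]
width: 0.0003
gripper_force: 0.0
clock: 10.2
position: [0.6093, -0.01, 0.0205]
ee_rot: [-0.0, 0.636, 0.772, 0.0]
contact_force: [0.1, -0.1, -0.1]
width: -0.0002
gripper_force: 0.0
```

```bash
python3 -m pendant '[{"dx":0.001,"dy":0,"dz":0,"rx":0,"ry":0,"rz":0,"hand":0},{"dx":0.001,"dy":0,"dz":0,"rx":0,"ry":0,"rz":0,"hand":0},{"dx":0,"dy":0,"dz":0,"rx":0,"ry":0,"rz":0,"hand":0}]'; python3 -m pendant '[{"dx":0.001,"dy":0,"dz":0,"rx":0,"ry":0,"rz":0,"hand":0},{"dx":0.0005,"dy":0,"dz":0,"rx":0,"ry":0,"rz":0,"hand":0},{"dx":0,"dy":0,"dz":0,"rx":0,"ry":0,"rz":0,"hand":0}]'
```

```text
clock: 10.45
position: [0.6089, -0.0079, 0.0205]
ee_rot: [-0.0, 0.635, 0.772, 0.0]
contact_force: [-0.6, 0.5, 0.4]
width: 0.0002
gripper_force: 0.0
clock: 10.7
position: [0.6087, -0.0065, 0.0205]
ee_rot: [-0.0, 0.635, 0.772, 0.0]
contact_force: [0.3, 0.9, -0.8]
width: 0.0001
gripper_force: 0.0
```

```bash
python3 - <<'E'
from h import *
from rig import manip
d=manip.get_image("scene")
st=manip.get_state(); print(proj(d,st["position"]))
cv2.imwrite("pics/c6.png",cv2.resize(d["frame"][190:360,220:400],None,fx=3.3,fy=3.3,interpolation=cv2.INTER_CUBIC)[:,:,::-1])
d=manip.get_image("top"); caseview(d,(245,150,330,300))
E
```

```text
[[284.46928592 286.20270862]]
[[317, 224], [274, 220], [269, 211], [270, 204], [309, 201]] [[-137.8, -97.6], [-115.1, -21.4], [-96.9, -15.5], [-84.4, -19.8], [-93.0, -91.5]]
```

View pics/c6.png

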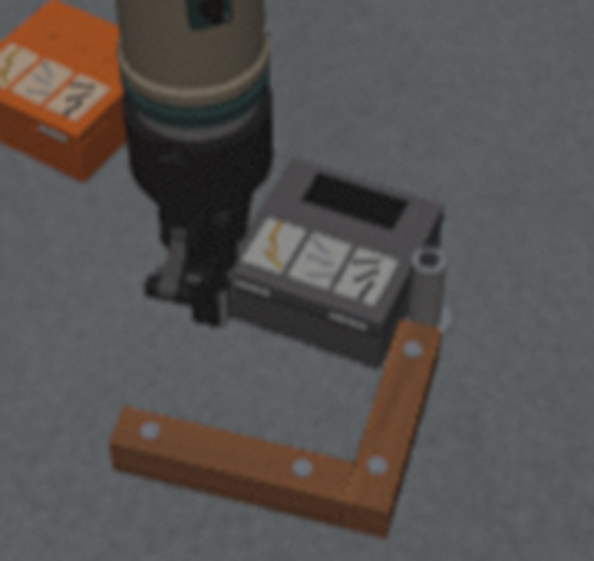

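The scene crop shows the fingers, at (215,300), just past the case's far-right corner at (230,285), so they miss it. The top-view edge says the case is still about 7° short. The case slid back along the post a bit and its far edge is at dock x≈-90 mm. I'll move the pusher back 30 mm along the side face and finish the turn.

```bash
python3 -m pendant '[{"dx":-0.006,"dy":0,"dz":0,"rx":0,"ry":0,"rz":0,"hand":0},{"dx":-0.006,"dy":0,"dz":0,"rx":0,"ry":0,"rz":0,"hand":0},{"dx":0,"dy":-0.015,"dz":0,"rx":0,"ry":0,"rz":0,"hand":0},{"dx":0,"dy":-0.013,"dz":0,"rx":0,"ry":0,"rz":0,"hand":0},{"dx":0,"dy":0,"dz":0,"rx":0,"ry":0,"rz":0,"hand":0}]'; python3 -m pendant '[{"dx":0.003,"dy":0,"dz":0,"rx":0,"ry":0,"rz":0,"hand":0},{"dx":0.002,"dy":0,"dz":0,"rx":0,"ry":0,"rz":0,"hand":0},{"dx":0.001,"dy":0,"dz":0,"rx":0,"ry":0,"rz":0,"hand":0},{"dx":0,"dy":0,"dz":0,"rx":0,"ry":0,"rz":0,"hand":0}]'; python3 -m pendant '[{"dx":0.002,"dy":0,"dz":0,"rx":0,"ry":0,"rz":0,"hand":0},{"dx":0.001,"dy":0,"dz":0,"rx":0,"ry":0,"rz":0,"hand":0},{"dx":0,"dy":0,"dz":0,"rx":0,"ry":0,"rz":0,"hand":0}]'
python3 - <<'E'
from h import *
from rig import manip
st=manip.get_state();z=np.load("dock.npz"); print("TCP dock",todock(st["position"],z["o"],z["a"])*1000)
d=manip.get_image("top"); caseview(d,(245,150,330,300))
E
```

```text
clock: 11.22
position: [0.5806, -0.0246, 0.0202]
ee_rot: [-0.002, 0.636, 0.772, -0.001]
contact_force: [-1.0, 0.5, -0.9]
width: -0.0003
gripper_force: 0.0
clock: 11.55
position: [0.5863, -0.0205, 0.0211]
ee_rot: [0.004, 0.635, 0.773, 0.0]
contact_force: [3.7, -6.4, -3.6]
width: -0.0004
gripper_force: 3.9
clock: 11.8
position: [0.588, -0.0194, 0.0216]
ee_rot: [0.007, 0.635, 0.773, 0.001]
contact_force: [5.8, -11.8, -2.9]
width: -0.0003
gripper_force: 6.5
TCP dock [[ -99.10179061 -113.32416685]]
[[283, 201], [299, 199], [316, 215], [319, 246], [278, 237], [277, 228]] [[-83.6, -44.4], [-85.7, -74.1], [-121.1, -99.0], [-178.4, -93.1], [-147.4, -22.6], [-130.7, -23.9]]
```

Force reached about 13 N with little motion, so the case may already be flush, since the gripper body hides the edge. I'll back off, lift and retreat to get a clear measurement.

```bash
python3 -m pendant '[{"dx":-0.005,"dy":0,"dz":0,"rx":0,"ry":0,"rz":0,"hand":0},{"dx":-0.012,"dy":0,"dz":0,"rx":0,"ry":0,"rz":0,"hand":0},{"dx":-0.015,"dy":0,"dz":-0.02,"rx":0,"ry":0,"rz":0,"hand":0},{"dx":-0.015,"dy":-0.01,"dz":-0.03,"rx":0,"ry":0,"rz":0,"hand":0},{"dx":-0.015,"dy":-0.03,"dz":-0.03,"rx":0,"ry":0,"rz":0,"hand":0},{"dx":-0.015,"dy":-0.035,"dz":-0.02,"rx":0,"ry":0,"rz":0,"hand":0},{"dx":-0.015,"dy":-0.035,"dz":0,"rx":0,"ry":0,"rz":0,"hand":0},{"dx":-0.015,"dy":-0.035,"dz":0,"rx":0,"ry":0,"rz":0,"hand":0},{"dx":0,"dy":0,"dz":0,"rx":0,"ry":0,"rz":0,"hand":0}]'
python3 - <<'E'
from h import *
from rig import manip
st=manip.get_state();z=np.load("dock.npz"); print("TCP dock",todock(st["position"],z["o"],z["a"])*1000)
d=manip.get_image("top"); caseview(d,(240,150,330,300))
cv2.imwrite("pics/c7.png",cv2.resize(d["frame"][130:330,200:360],None,fx=3,fy=3)[:,:,::-1])
E
```

```text
clock: 12.6
position: [0.4574, -0.1477, 0.1179]
ee_rot: [-0.002, 0.637, 0.771, -0.002]
contact_force: [-0.1, 0.1, -1.1]
width: -0.0001
gripper_force: 0.0
TCP dock [[-252.46991453 -213.38176734]]
[[314, 199], [319, 250], [267, 256], [262, 204]] [[-91.1, -101.3], [-185.6, -91.7], [-177.8, 3.8], [-81.6, -5.3]]
```

View pics/c7.png

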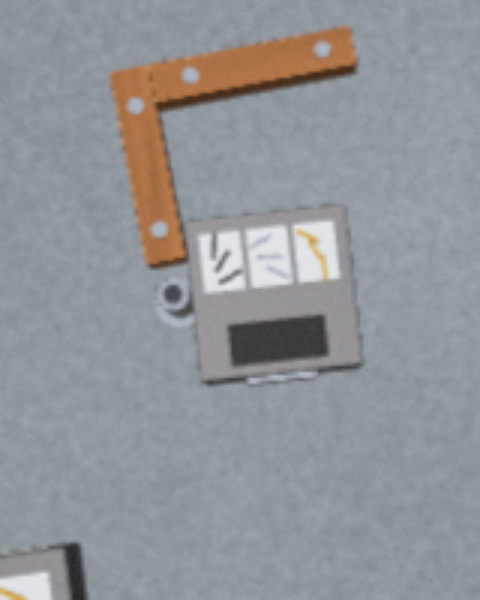

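The clear top crop shows the case at yaw about -5.5°, latch toward the robot (crop (285,378)), left face on the post at (175,295). The far-left corner at (187,222) is still about 5 mm off the rail. I'll finish the turn by pushing right at the far-right corner, where the lever is long.

```bash
python3 -m pendant '[{"dx":0.017,"dy":0.032,"dz":0,"rx":0,"ry":0,"rz":0,"hand":0},{"dx":0.017,"dy":0.032,"dz":0,"rx":0,"ry":0,"rz":0,"hand":0},{"dx":0.017,"dy":0.032,"dz":0,"rx":0,"ry":0,"rz":0,"hand":0},{"dx":0.017,"dy":0.032,"dz":0.02,"rx":0,"ry":0,"rz":0,"hand":0},{"dx":0.015,"dy":0.032,"dz":0.03,"rx":0,"ry":0,"rz":0,"hand":0},{"dx":0,"dy":0,"dz":0.03,"rx":0,"ry":0,"rz":0,"hand":0},{"dx":0,"dy":0,"dz":0.017,"rx":0,"ry":0,"rz":0,"hand":0},{"dx":0,"dy":0,"dz":0,"rx":0,"ry":0,"rz":0,"hand":0},{"dx":0,"dy":0,"dz":0,"rx":0,"ry":0,"rz":0,"hand":0}]'
cat >> h.py <<'E'
def ds():
    from rig import manip
    st=manip.get_state();z=np.load("dock.npz");a=float(z["a"]);F=st["contact_force"]
    print("TCP dock",(todock(st["position"],z["o"],z["a"])*1000).round(1),"z",st["position"][2].round(4),"F dock",round(F[0]*np.cos(a)+F[1]*np.sin(a),1),round(F[1]*np.cos(a)-F[0]*np.sin(a),1),round(F[2],1),"t",st["clock"].round(2) if hasattr(st["clock"],"round") else st["clock"])
E
python3 -c "import h;h.ds()"
```

```text
clock: 13.4
position: [0.6013, -0.0347, 0.0225]
ee_rot: [-0.001, 0.635, 0.772, -0.0]
contact_force: [-0.1, -0.2, 0.8]
width: 0.0001
gripper_force: 0.0
TCP dock [[ -89.1 -130.9]] z 0.0225 F dock -0.2 -0.2 0.8 t 13.4
```

```bash
python3 -m pendant '[{"dx":0.005,"dy":-0.002,"dz":0.002,"rx":0,"ry":0,"rz":0,"hand":0},{"dx":0.005,"dy":-0.001,"dz":0,"rx":0,"ry":0,"rz":0,"hand":0},{"dx":0.003,"dy":0,"dz":0,"rx":0,"ry":0,"rz":0,"hand":0},{"dx":0.002,"dy":0,"dz":0,"rx":0,"ry":0,"rz":0,"hand":0},{"dx":0,"dy":0,"dz":0,"rx":0,"ry":0,"rz":0,"hand":0}]' >/dev/null; python3 -c "import h;h.ds()"
python3 -m pendant '[{"dx":0.001,"dy":0,"dz":0,"rx":0,"ry":0,"rz":0,"hand":0},{"dx":0.001,"dy":0,"dz":0,"rx":0,"ry":0,"rz":0,"hand":0},{"dx":0,"dy":0,"dz":0,"rx":0,"ry":0,"rz":0,"hand":0}]'>/dev/null; python3 -c "import h;h.ds()"
python3 -m pendant '[{"dx":0.001,"dy":0,"dz":0,"rx":0,"ry":0,"rz":0,"hand":0},{"dx":0,"dy":0,"dz":0,"rx":0,"ry":0,"rz":0,"hand":0}]'>/dev/null; python3 -c "import h;h.ds()"
python3 -m pendant '[{"dx":0.001,"dy":0,"dz":0,"rx":0,"ry":0,"rz":0,"hand":0},{"dx":0,"dy":0,"dz":0,"rx":0,"ry":0,"rz":0,"hand":0}]'>/dev/null; python3 -c "import h;h.ds()"
```

```text
TCP dock [[ -92.  -116.4]] z 0.0228 F dock -0.2 -1.3 0.4 t 13.8167
TCP dock [[ -92.3 -114.8]] z 0.0219 F dock -0.2 0.1 -0.5 t 14.0667
TCP dock [[ -92.2 -114.1]] z 0.0217 F dock 0.5 -0.9 1.0 t 14.2333
TCP dock [[ -91.9 -113.8]] z 0.0218 F dock 0.4 -3.5 0.3 t 14.4
```

```bash

python3 -m pendant '[{"dx":0.001,"dy":0,"dz":0,"rx":0,"ry":0,"rz":0,"hand":0},{"dx":0,"dy":0,"dz":0,"rx":0,"ry":0,"rz":0,"hand":0}]'>/dev/null; python3 -c "import h;h.ds()"
python3 -m pendant '[{"dx":0.001,"dy":0,"dz":0,"rx":0,"ry":0,"rz":0,"hand":0},{"dx":0,"dy":0,"dz":0,"rx":0,"ry":0,"rz":0,"hand":0}]'>/dev/null; python3 -c "import h;h.ds()"
python3 -m pendant '[{"dx":0.001,"dy":0,"dz":0,"rx":0,"ry":0,"rz":0,"hand":0},{"dx":0,"dy":0,"dz":0,"rx":0,"ry":0,"rz":0,"hand":0}]'>/dev/null; python3 -c "import h;h.ds()"
```

```text
TCP dock [[ -91.1 -113.4]] z 0.0219 F dock 1.1 -5.7 -2.2 t 14.5667
TCP dock [[ -90.4 -113.2]] z 0.022 F dock 1.8 -7.2 -2.3 t 14.7333
TCP dock [[ -89.9 -112.9]] z 0.0222 F dock 1.2 -8.7 -3.1 t 14.9
```

Rotation about the post needs the finger to move mostly in dock +x (102:35), and friction blocks a pure y push. I'll follow the arc.

```bash

python3 -m pendant '[{"dx":0,"dy":0.0025,"dz":0,"rx":0,"ry":0,"rz":0,"hand":0},{"dx":0.0005,"dy":0.0025,"dz":0,"rx":0,"ry":0,"rz":0,"hand":0},{"dx":0,"dy":0,"dz":0,"rx":0,"ry":0,"rz":0,"hand":0}]'>/dev/null; python3 -c "import h;h.ds()"
python3 -m pendant '[{"dx":0.0005,"dy":0.0025,"dz":0,"rx":0,"ry":0,"rz":0,"hand":0},{"dx":0.0005,"dy":0.002,"dz":0,"rx":0,"ry":0,"rz":0,"hand":0},{"dx":0,"dy":0,"dz":0,"rx":0,"ry":0,"rz":0,"hand":0}]'>/dev/null; python3 -c "import h;h.ds()"
python3 - <<'E'
from h import *
from rig import manip
d=manip.get_image("top");far(d,266,300,190,215); caseview(d,(240,150,330,300))
E
```

```text
TCP dock [[ -85.3 -111.2]] z 0.0219 F dock 2.4 -5.6 -2.6 t 15.15
TCP dock [[ -82.4 -110.6]] z 0.0218 F dock -0.3 -8.0 -0.4 t 15.4
far edge: x at y=10 -77.0114097303661 slope deg 0.9298991312907662 resid 6.621936375138101
[[313, 204], [318, 229], [275, 225], [276, 201], [301, 196]] [[-99.9, -97.6], [-147.3, -97.5], [-124.5, -21.4], [-81.1, -31.7], [-80.9, -78.8]]
```

Edges are now parallel to the dock (right edge y = -97.6 and -97.5, far edge x = -81). Retreat, go round to the latch side, slide home.

```bash

python3 -m pendant '[{"dx":-0.004,"dy":0,"dz":0,"rx":0,"ry":0,"rz":0,"hand":0},{"dx":-0.01,"dy":0,"dz":-0.005,"rx":0,"ry":0,"rz":0,"hand":0},{"dx":-0.015,"dy":0,"dz":-0.03,"rx":0,"ry":0,"rz":0,"hand":0},{"dx":0,"dy":-0.02,"dz":-0.035,"rx":0,"ry":0,"rz":0,"hand":0},{"dx":0.01,"dy":-0.03,"dz":-0.01,"rx":0,"ry":0,"rz":0,"hand":0},{"dx":0.02,"dy":-0.03,"dz":0,"rx":0,"ry":0,"rz":0,"hand":0},{"dx":0.02,"dy":-0.03,"dz":0,"rx":0,"ry":0,"rz":0,"hand":0},{"dx":0.02,"dy":-0.03,"dz":0,"rx":0,"ry":0,"rz":0,"hand":0},{"dx":0.016,"dy":-0.005,"dz":0,"rx":0,"ry":0,"rz":0,"hand":0},{"dx":0,"dy":0,"dz":0,"rx":0,"ry":0,"rz":0,"hand":0},{"dx":0,"dy":0,"dz":0,"rx":0,"ry":0,"rz":0,"hand":0}]'
python3 - <<'E'
from h import *
from rig import manip
ds(); delta(manip.get_state(),[.45,0,.02],101.4)
d=manip.get_image("top");caseview(d,(240,150,335,300))
E
```

```text
clock: 16.37
position: [0.4499, 0.0171, 0.1024]
ee_rot: [0.001, 0.635, 0.772, 0.001]
contact_force: [0.5, -0.5, 0.2]
width: -0.0004
gripper_force: 0.0
TCP dock [[-227.4  -50.3]] z 0.1024 F dock 0.4 -0.6 0.2 t 16.3667
shift mm [-16.8  -3.3  82.4] rz -0.25 yaw 101.15 tilt [ 1.6e-03  3.0e-04 -1.0e+00] F [ 0.55 -0.5   0.23] t 16.37 w -0.0004
[[311, 194], [319, 232], [264, 226], [260, 204]] [[-80.9, -97.7], [-153.1, -98.2], [-122.4, -1.2], [-80.8, -1.7]]
```

```bash

python3 -m pendant '[{"dx":0,"dy":0,"dz":0.03,"rx":0,"ry":0,"rz":-0.25,"hand":0},{"dx":0,"dy":0,"dz":0.03,"rx":0,"ry":0,"rz":0,"hand":0},{"dx":0,"dy":0,"dz":0.02,"rx":0,"ry":0,"rz":0,"hand":0},{"dx":0,"dy":0.006,"dz":0,"rx":0,"ry":0,"rz":0,"hand":0},{"dx":0,"dy":0.008,"dz":0,"rx":0,"ry":0,"rz":0,"hand":0},{"dx":0,"dy":0.006,"dz":0,"rx":0,"ry":0,"rz":0,"hand":0},{"dx":0,"dy":0.004,"dz":0,"rx":0,"ry":0,"rz":0,"hand":0},{"dx":0,"dy":0.003,"dz":0,"rx":0,"ry":0,"rz":0,"hand":0}]'>/dev/null; python3 -c "import h;h.ds()"
python3 -m pendant '[{"dx":0,"dy":0.003,"dz":0,"rx":0,"ry":0,"rz":0,"hand":0},{"dx":0,"dy":0.003,"dz":0,"rx":0,"ry":0,"rz":0,"hand":0},{"dx":0,"dy":0.003,"dz":0,"rx":0,"ry":0,"rz":0,"hand":0},{"dx":0,"dy":0.003,"dz":0,"rx":0,"ry":0,"rz":0,"hand":0},{"dx":0,"dy":0.003,"dz":0,"rx":0,"ry":0,"rz":0,"hand":0},{"dx":0,"dy":0.003,"dz":0,"rx":0,"ry":0,"rz":0,"hand":0}]'>/dev/null; python3 -c "import h;h.ds()"
```

```text
TCP dock [[-197.9  -51.3]] z 0.023 F dock -0.3 -0.6 -1.1 t 17.0833
TCP dock [[-187.   -49.6]] z 0.0218 F dock -7.9 0.2 7.3 t 17.5833
```

```bash

python3 -m pendant '[{"dx":0,"dy":0.003,"dz":0,"rx":0,"ry":0,"rz":0,"hand":0},{"dx":0,"dy":0.003,"dz":0,"rx":0,"ry":0,"rz":0,"hand":0},{"dx":0,"dy":0.003,"dz":0,"rx":0,"ry":0,"rz":0,"hand":0},{"dx":0,"dy":0.003,"dz":0,"rx":0,"ry":0,"rz":0,"hand":0},{"dx":0,"dy":0.003,"dz":0,"rx":0,"ry":0,"rz":0,"hand":0},{"dx":0,"dy":0.003,"dz":0,"rx":0,"ry":0,"rz":0,"hand":0},{"dx":0,"dy":0.003,"dz":0,"rx":0,"ry":0,"rz":0,"hand":0},{"dx":0,"dy":0.003,"dz":0,"rx":0,"ry":0,"rz":0,"hand":0}]'>/dev/null; python3 - <<'E'
from h import *
from rig import manip
ds()
d=manip.get_image("top");caseview(d,(240,150,335,300))
E
```

```text
TCP dock [[-162.5  -49.8]] z 0.0219 F dock -7.1 -0.4 6.4 t 18.25
[[309, 182], [293, 181], [292, 178], [308, 176]] [[-58.1, -98.5], [-50.5, -69.7], [-44.6, -69.0], [-46.7, -98.9]]
```

```bash

python3 -m pendant '[{"dx":0,"dy":0.003,"dz":0,"rx":0,"ry":0,"rz":0,"hand":0},{"dx":0,"dy":0.003,"dz":0,"rx":0,"ry":0,"rz":0,"hand":0},{"dx":0,"dy":0.003,"dz":0,"rx":0,"ry":0,"rz":0,"hand":0},{"dx":0,"dy":0.003,"dz":0,"rx":0,"ry":0,"rz":0,"hand":0},{"dx":0,"dy":0.003,"dz":0,"rx":0,"ry":0,"rz":0,"hand":0},{"dx":0,"dy":0.003,"dz":0,"rx":0,"ry":0,"rz":0,"hand":0},{"dx":0,"dy":0.003,"dz":0,"rx":0,"ry":0,"rz":0,"hand":0},{"dx":0,"dy":0.003,"dz":0,"rx":0,"ry":0,"rz":0,"hand":0},{"dx":0,"dy":0.003,"dz":0,"rx":0,"ry":0,"rz":0,"hand":0},{"dx":0,"dy":0.003,"dz":0,"rx":0,"ry":0,"rz":0,"hand":0},{"dx":0,"dy":0.003,"dz":0,"rx":0,"ry":0,"rz":0,"hand":0},{"dx":0,"dy":0.002,"dz":0,"rx":0,"ry":0,"rz":0,"hand":0}]'>/dev/null; python3 - <<'E'
from h import *
from rig import manip
ds()
d=manip.get_image("top");caseview(d,(240,150,335,300))
E
```

```text
TCP dock [[-126.5  -50. ]] z 0.0218 F dock -6.8 0.5 4.9 t 19.3Traceback (most recent call last):
  File "<stdin>", line 4, in <module>
  File "h.py", line 57, in caseview
    q=max(cv2.findContours(w,0,1)[0],key=cv2.contourArea); p=cv2.approxPolyDP(cv2.convexHull(q),2,True)[:,0]
ValueError: max() iterable argument is empty
```

```bash

python3 -m pendant '[{"dx":0,"dy":0.0015,"dz":0,"rx":0,"ry":0,"rz":0,"hand":0},{"dx":0,"dy":0.0015,"dz":0,"rx":0,"ry":0,"rz":0,"hand":0},{"dx":0,"dy":0.0015,"dz":0,"rx":0,"ry":0,"rz":0,"hand":0},{"dx":0,"dy":0.001,"dz":0,"rx":0,"ry":0,"rz":0,"hand":0},{"dx":0,"dy":0.001,"dz":0,"rx":0,"ry":0,"rz":0,"hand":0}]'>/dev/null; python3 -c "import h;h.ds()"
python3 -m pendant '[{"dx":0,"dy":0.0006,"dz":0,"rx":0,"ry":0,"rz":0,"hand":0},{"dx":0,"dy":0.0006,"dz":0,"rx":0,"ry":0,"rz":0,"hand":0}]'>/dev/null; python3 -c "import h;h.ds()"
python3 -m pendant '[{"dx":0,"dy":0.0006,"dz":0,"rx":0,"ry":0,"rz":0,"hand":0},{"dx":0,"dy":0.0006,"dz":0,"rx":0,"ry":0,"rz":0,"hand":0}]'>/dev/null; python3 -c "import h;h.ds()"
```

```text
TCP dock [[-120.1  -50. ]] z 0.0218 F dock -7.0 0.5 4.3 t 19.7667
TCP dock [[-119.1  -50. ]] z 0.0218 F dock -7.1 -0.1 4.8 t 19.9333
TCP dock [[-117.9  -50. ]] z 0.0218 F dock -5.5 0.3 4.3 t 20.1
```

```bash

python3 -m pendant '[{"dx":0,"dy":0.0006,"dz":0,"rx":0,"ry":0,"rz":0,"hand":0},{"dx":0,"dy":0.0006,"dz":0,"rx":0,"ry":0,"rz":0,"hand":0}]'>/dev/null; python3 -c "import h;h.ds()"
python3 -m pendant '[{"dx":0,"dy":0.0005,"dz":0,"rx":0,"ry":0,"rz":0,"hand":0},{"dx":0,"dy":0.0005,"dz":0,"rx":0,"ry":0,"rz":0,"hand":0}]'>/dev/null; python3 -c "import h;h.ds()"
python3 -m pendant '[{"dx":0,"dy":0.0005,"dz":0,"rx":0,"ry":0,"rz":0,"hand":0},{"dx":0,"dy":0,"dz":0,"rx":0,"ry":0,"rz":0,"hand":0}]'>/dev/null; python3 -c "import h;h.ds()"
```

```text
TCP dock [[-117.3  -50. ]] z 0.0218 F dock -9.4 -0.2 6.7 t 20.2667
TCP dock [[-117.2  -50.1]] z 0.0218 F dock -9.5 -1.2 8.0 t 20.4333
TCP dock [[-117.3  -50. ]] z 0.0218 F dock -10.3 0.2 7.9 t 20.6
```

Seated: the position stopped at -117.2 and force is 10.3 N against the back rail. Hold for a second, release and check.

```bash

python3 -m pendant '[{"dx":0,"dy":0.0002,"dz":0,"rx":0,"ry":0,"rz":0,"hand":0},{"dx":0,"dy":0,"dz":0,"rx":0,"ry":0,"rz":0,"hand":0},{"dx":0,"dy":0,"dz":0,"rx":0,"ry":0,"rz":0,"hand":0},{"dx":0,"dy":0,"dz":0,"rx":0,"ry":0,"rz":0,"hand":0},{"dx":0,"dy":0,"dz":0,"rx":0,"ry":0,"rz":0,"hand":0},{"dx":0,"dy":0,"dz":0,"rx":0,"ry":0,"rz":0,"hand":0},{"dx":0,"dy":0,"dz":0,"rx":0,"ry":0,"rz":0,"hand":0},{"dx":0,"dy":0,"dz":0,"rx":0,"ry":0,"rz":0,"hand":0},{"dx":0,"dy":0,"dz":0,"rx":0,"ry":0,"rz":0,"hand":0},{"dx":0,"dy":0,"dz":0,"rx":0,"ry":0,"rz":0,"hand":0},{"dx":0,"dy":0,"dz":0,"rx":0,"ry":0,"rz":0,"hand":0},{"dx":0,"dy":0,"dz":0,"rx":0,"ry":0,"rz":0,"hand":0}]'>/dev/null; python3 -c "import h;h.ds()"
python3 -m pendant '[{"dx":0,"dy":-0.004,"dz":0,"rx":0,"ry":0,"rz":0,"hand":0},{"dx":0,"dy":-0.015,"dz":0,"rx":0,"ry":0,"rz":0,"hand":0},{"dx":-0.015,"dy":-0.03,"dz":-0.02,"rx":0,"ry":0,"rz":0,"hand":0},{"dx":-0.02,"dy":-0.03,"dz":-0.03,"rx":0,"ry":0,"rz":0,"hand":0},{"dx":-0.03,"dy":-0.03,"dz":-0.03,"rx":0,"ry":0,"rz":0,"hand":0},{"dx":-0.035,"dy":-0.03,"dz":-0.02,"rx":0,"ry":0,"rz":0,"hand":0},{"dx":-0.035,"dy":-0.02,"dz":0,"rx":0,"ry":0,"rz":0,"hand":0},{"dx":-0.035,"dy":0,"dz":0,"rx":0,"ry":0,"rz":0,"hand":0},{"dx":0,"dy":0,"dz":0,"rx":0,"ry":0,"rz":0,"hand":0}]'>/dev/null
python3 - <<'E'
from h import *
from rig import manip
ds()
d=manip.get_image("top");caseview(d,(235,120,340,260))
cv2.imwrite("pics/c8.png",cv2.resize(d["frame"][130:270,210:350],None,fx=4.2,fy=4.2,interpolation=cv2.INTER_CUBIC)[:,:,::-1])
E
```

```text
TCP dock [[-117.3  -50. ]] z 0.0218 F dock -10.6 -0.7 9.2 t 21.6
TCP dock [[-255.  -213.1]] z 0.1107 F dock 0.5 0.3 0.9 t 22.35
[[302, 153], [313, 203], [262, 213], [253, 162]] [[-1.9, -96.4], [-98.1, -98.0], [-98.0, -2.2], [-0.9, -3.8]]
```

View pics/c8.png

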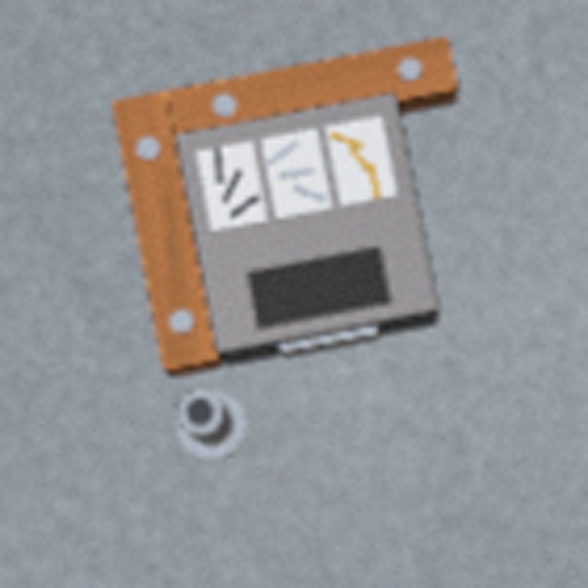

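The crop shows the case seated in the corner, flush with the back rail (top edge near crop (180,135)-(400,97)) and the side rail. The latch faces the robot at (330,340), and the arm is clear. Edges measure parallel, with the centre at about (-50,-50) mm.

```bash
python3 -c "
from rig import manip
print(manip.sign_off())"
```

```text
the job is handed in; nothing more can be done
None
```

The job is handed in: the case was pivoted a quarter turn on the post with its latch facing the robot, slid into the corner and pressed at about 10.5 N for a second. It ended flush with both rails by the camera, and the arm touches nothing. On the way the case slipped along the post, so I finished the turn with a second push; the highest push I read was about 13.5 N.

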